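# Index a print past the camera, then hold the index plunger out

### The job

Turn the red print on the indexing fixture counter-clockwise (seen from above) by its plunger knob to show its other three sides to the inspection camera, one quarter turn at a time: at each of the next three holes let the pin drop fully home and leave it there for about a second for the picture. At the third of these holes, with that side still square to the camera, pull the plunger fully back out of its hole again and keep holding it there, so that I can slacken the dial underneath and zero it: finish while still holding the knob. Leave the other things on the bench where they are.

Things in the scene. Friction and masses are not known exactly. Their poses are not given: they have to be found in the camera images.
- fixture: Indexing fixture, fixed to the bench, at varying places and yaws: slotted aluminium plate (280 x 410 mm, 20 thick) with a round steel dial (diameter 240 mm, top 42 mm above the bench). Origin on the vertical spindle axis at bench height, z up. Four bushed holes on a 95 mm radius, at 135, 225, 315 and 45 degrees counter-clockwise from its +x. A stop post (10 mm thick, 20 tall) stands on the dial towards +y.
- hole_1 (a point): Centre of the mouth, at the dial's top (42 mm above the bench), of the first hole to go to: a quarter turn counter-clockwise from the starting hole. All four holes are dark, 12.4 mm wide, in a brass bush, 95 mm from the spindle axis.
- hole_2 (a point): The same of the second hole to go to, a further quarter turn on.
- hole_3 (a point): The same of the third and last hole to go to, a further quarter turn on; it is the one above which the plunger is finally held.
- lens (a point): Front of the lens of the small grey inspection camera at the plate's +y end, which looks along the fixture's -y at the print. The camera is 44 mm wide, reaches from here 85 mm outwards and 104 mm above the bench.
- print_centre (a point): Centre of the red printed open box (56 x 56 x 30 mm) clamped on the spindle, 79 mm above the bench; the box turns with the index arm, one corner towards the arm. Its clamp nut reaches 106 mm above the bench. Each of its four sides has its own openings.
- index_arm (a joint): Angle (rad) of the dark steel index arm about the spindle, growing counter-clockwise from above; the print turns with it. 0: start, pin home in the hole at 135 degrees. 1.571, 3.142, 4.712: over holes 1, 2, 3, each with a side of the print square to the camera. Stops at -0.45 and 5.16. Friction about 1 N at the knob, no spring. Locked, with about 1 mm play, while the pin is in a hole. Arm 32 mm wide, top 57 mm high.
- plunger (a joint): Height (m) of the sprung index pin at the arm's outer end, 95 mm from the spindle; it moves straight up. 0: home in a hole, 8 mm deep; about 0.007: nose resting on the dial between holes; 0.012: fully back against its stop, nose 4 mm clear of the dial. The spring pushes down with 8 N when home, 13 N fully back. Pin 10 mm thick, nose hemispherical: it rides on the dial and slips into a hole within about 2 mm of its centre.
- knob_grip (a point): Centre of the black knurled plunger knob, on its axis: round, upright, 30 mm wide, straight sides from 10 mm below to 10 mm above this point. It is 98 mm above the bench with the pin home, 110 mm when fully back. Below it is the plunger's steel body, 23 mm wide, on the arm. The knob turns freely on the pin, so a gripper holding it may keep its own yaw while the arm swings round.
- wheel_a: Red printed wheel lying on the bench, 60 mm in diameter, 11 mm thick; origin under its centre. Leave alone.
- wheel_b: Red printed wheel lying on the fixture's slotted plate beside the camera, 48 mm in diameter, 11 mm thick; origin under its centre, 20 mm above the bench. Leave alone.
- bracket: Red printed U-shaped bracket, 75 x 28 x 30 mm; origin under its centre. Leave alone.
- tray: Red printed open tray, 110 x 65 x 26 mm; origin under its centre. Leave alone.
- cutter: Yellow closed cutter, 145 x 22 x 14 mm, lying along its x axis; origin under its centre. Leave alone.
- screwdriver: Screwdriver lying along its x axis; origin under its middle. Leave alone.
- caliper: Caliper lying along its x axis, about 200 x 50 x 12 mm; origin under its middle. Leave alone.
- screw_pot: Blue bowl, 70 mm wide at the rim, 40 mm tall; origin under its centre. Leave alone.

How it is judged (in metres and radians):
On the way, in this order (a step that is already met when the one before it is completed fails the run):
1. the pin is home in the next hole, a quarter turn on, and stays there for half a second (value of joint index_arm between 1.5208 and 1.6208 rad and value of joint plunger below 0.0025 m), for 0.5 s.
2. the pin is home in the second hole, half a turn on, and stays there for half a second (value of joint index_arm between 3.09159 and 3.19159 rad and value of joint plunger below 0.0025 m), for 0.5 s.
3. the pin is home in the third hole, three quarters of a turn on, and stays there for half a second (value of joint index_arm between 4.66239 and 4.76239 rad and value of joint plunger below 0.0025 m), for 0.5 s.
At the end, for the whole second after the job is handed in: the fingers still hold the knob (more than 3 N on it) with the plunger fully back (at least 10.5 of its 12 mm), the arm still over the third hole within 0.07 rad (4 degrees), and every loose thing within 20 mm of where it lay (value of joint plunger above 0.0105 m and value of joint index_arm between 4.64239 and 4.78239 rad and contact force between the fingers and knob above 3 N and distance of each of wheel_a, wheel_b, bracket, tray, cutter, screwdriver, caliper, screw_pot from where it was at the start of the episode below 0.02 m); the arm keeps its last pose, push and grip.
It fails at once if a loose thing on the bench is moved by more than 20 mm (distance of any of wheel_a, wheel_b, bracket, tray, cutter, screwdriver, caliper, screw_pot from where it was at the start of the episode above 0.02 m).
It also fails if it takes over 61 s, if anything falls off the work surface, if the arm or the gripper's body presses on something with over 40 N, if the wrist force passes 120 N, or if a joint passes its speed limit or range.

### The arm

A 6-joint arm with a two-finger parallel gripper is mounted at the origin on the work surface. World frame = base frame: x ahead of the robot, y to its left, z up, the work surface at z = 0. Lengths are in mm, angles in rad, forces in N, time in s.
With the tool pointing down it reaches from about 350 to 975 mm from the base axis. Payload 7.1 kg.
Tool frame: the origin (TCP) lies at the very end of the fingers, on their centre line; the grasp point (between the pads) lies 19 mm behind it; z points along the fingers, x is the direction in which the jaws open and shut, and the axes are right-handed (so a half turn about z gives the same grasp; the last joint's range is limited). The gripper opens to 88 mm and grips with 3 to 60 N. Pads are 20 mm wide; open, the fingers measure 115 mm over their backs; the gripper's body (75 mm by 178 mm) begins 61 mm behind the grasp point.
Start: joints at [1.088, 0.423, 1.63, -0, 1.089, -0.019], TCP at [279.561, 558.973, 222.675] pointing down, gripper open.
Joint ranges: [-3, 3], [-0.9, 2.11], [0.09, 2.58], [-1.31, 4.45], [0.11, 2.69], [-2.54, 2.54]. Speed limits (rad/s): [2.39, 2.39, 3.01, 3.14, 3.14, 3.14].

### API

Orientations are given as a rotation vector (axis times angle).
In Python, from workcell import * gives the robot as it stands.
- The arm moves only by the tool arm_command, never from a script. Its argument "increments" is a list of rows, each a list of 2 entries, a list of its own where there are three numbers: the shift along the tool's x, y, z in cm, then the turn about the tool's z in degrees. In form: [[[dx, dy, dz], turn], ...]. A call has 1 to 20 rows; each row shifts and turns the pose as measured when the row begins, along the tool's axes as they then stand; what a row does not reach is not made up. A row lasts 1/10 s, in which the tool goes at most 50 mm and 8.59 degrees, less where a joint would pass 70% of its speed; a pose out of reach is approached as far as the arm can. A call is refused whole if a number of a shift passes 5 or a number of a turn 8.59, either way. A call with a gripper value outside its range is refused whole. "gripper" is the opening, from 0 (shut) to 1 (fully open), set as the call begins (left out, the last holds). The fingers move at their own pace and stop on an object; the grip force is fixed at half the most. Time passes only in rows, so rows that do not move let the fingers close. It gives the time, the measured TCP pose, the force and the opening at its end, in the units of the state.
- get_obs(): the state, without advancing time (a new reading comes with each control period).
- get_image(name): name is "side" or "top"; returns the picture (480x640x3 uint8, red, green, blue); there is no depth.
- camera_params(name): a dict with "K" (3x3 intrinsics, pixels), "rvec" (rotation vector, rad) and "tvec" (3), from world to camera coordinates, as OpenCV has them. Camera axes: x right, y down, z forward; pixel columns grow to the right and rows downward; lengths in mm; the calibration is good to about 2 mm. A picture is of the moment at which its call begins. camera_params takes no time and is no camera call.
- close_job(): hands the job in, once; it reports no verdict.
The state is a dict: "t": time; "qpos": joint angles; "qvel": joint speeds; "joint_torque": joint torques, N m; "ee_pos": TCP position; "orientation": TCP orientation; "ft_force": force on the tool from outside, world axes, zero at the start; "moment": the same for the moment, N m; "width": finger opening in mm.
Only numpy, scipy, OpenCV 4.12 (cv2) and the standard library are available. Lean on these libraries where they do the work, as an engineer would, in place of code of your own. Each camera call takes 0.05 s, during which the arm holds its last target.

## Working session

There is one attempt and no reset: what is moved stays moved. The work goes in short steps, Python scripts to look and compute and a tool call to move; the robot and the scene stay as the last step left them, time stands still between calls to the robot, and variables do not carry over. Pictures are saved under pics/ and viewed, and the job is handed in when it is done.

Besides the shell and the picture viewer there is one more tool, called after "Request:" as name(argument=value, ...) on one line, values as JSON. arm_command: Moves the arm, as the interface text tells. Its arguments: {"type":"object","properties":{"increments":{"type":"array","items":{"type":"array"}},"gripper":{"type":"number"}},"required":["increments"]}

```bash
mkdir -p pics; python3 - <<'E'
from workcell import *
import cv2,numpy as np
for n in ("side","top"):
    im=get_image(n); cv2.imwrite(f"pics/{n}0.png",im[:,:,::-1]); 
    p=camera_params(n); R=cv2.Rodrigues(np.array(p["rvec"]))[0]; print(n,p, -R.T@np.array(p["tvec"]))
print(get_obs())
E
```

```text
side {'K': array([[534.65239846,   0.        , 311.92359828],
       [  0.        , 534.65239846, 236.16389771],
       [  0.        ,   0.        ,   1.        ]]), 'rvec': array([ 2.19639157, -0.15920075,  0.07420685]), 'tvec': array([-488.43381082,  131.43976255, 1558.42064413])} [  320.9276128  -1239.43636402  1022.4098345 ]
top {'K': array([[489.08393864,   0.        , 322.34031014],
       [  0.        , 489.08393864, 239.81538966],
       [  0.        ,   0.        ,   1.        ]]), 'rvec': array([ 2.19850644, -2.14047389,  0.10672831]), 'tvec': array([  16.52867298,  477.19753512, 1299.10152107])} [ 345.07061916   25.80220626 1340.11789054]
{'t': 0.1, 'qpos': array([ 1.08802135e+00,  4.23765474e-01,  1.63056892e+00,  4.58007106e-05,
        1.08858580e+00, -1.90159073e-02]), 'qvel': array([-0.00097271, -0.00225185, -0.00104759,  0.00101046, -0.00264193,
       -0.00072653]), 'joint_torque': array([ 2.24293276e-04, -5.45616746e+01, -2.74324840e+01,  6.45082584e-02,
        1.88664958e-02, -7.96415929e-05]), 'ee_pos': array([279.32486891, 558.57766446, 221.99631024]), 'orientation': array([ 2.67196188e+00,  1.65111822e+00, -1.82653973e-03]), 'ft_force': array([-0.37254552, -0.16995985,  0.35672574]), 'moment': array([-0.01887454, -0.04131306, -0.01253028]), 'width': 87.56635738067793}
```

```bash
ls
```

```text
pics
```

View pics/side0.png

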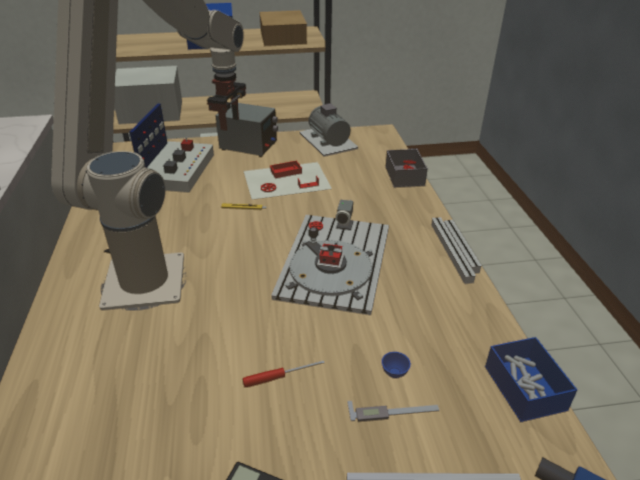

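View pics/top0.png

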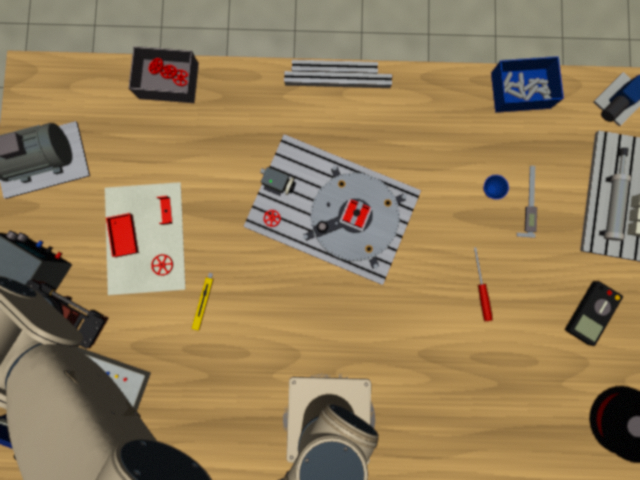

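The top view shows the fixture dial centred near (355,216), the knob near (321,227), and brass bushes near (341,184), (388,202) and (369,248). I'll zoom in to measure these.

```bash
python3 - <<'E'
import cv2,numpy as np
t=cv2.imread("pics/top0.png")[130:290,240:430]; cv2.imwrite("pics/topz.png",cv2.resize(t,None,fx=4,fy=3.6*4/3.6,interpolation=cv2.INTER_CUBIC)[:600])
s=cv2.imread("pics/side0.png")[190:320,260:400]; cv2.imwrite("pics/sidez.png",cv2.resize(s,None,fx=4.5,fy=4.5,interpolation=cv2.INTER_CUBIC))
E
```

```text
(no output)
```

View pics/topz.png

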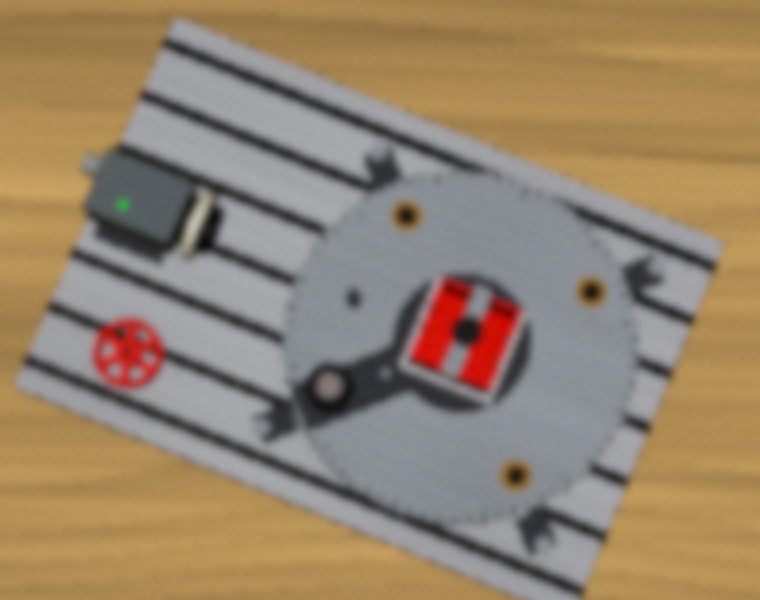

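View pics/sidez.png

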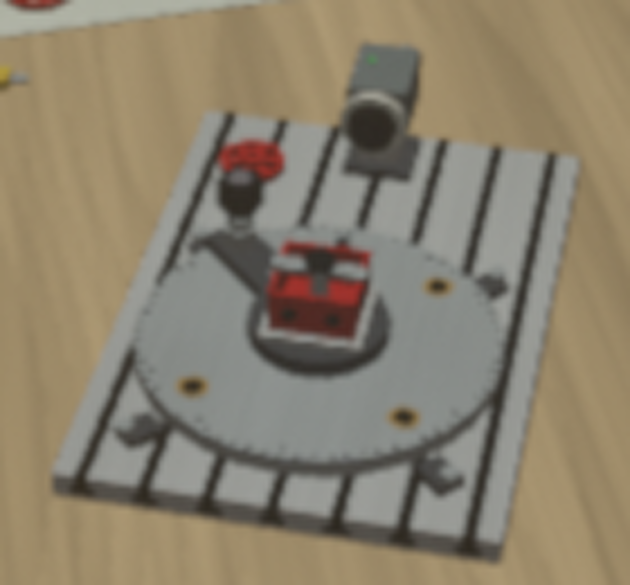

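```bash
cat > h.py <<'E'
import cv2,numpy as np
from workcell import *
def ray(n,uv,z):
    p=camera_params(n);R=cv2.Rodrigues(np.array(p["rvec"]))[0];c=-R.T@np.array(p["tvec"])
    u=cv2.undistortPoints(np.array([[uv]],float),p["K"],None)[0,0]
    d=R.T@np.array([u[0],u[1],1]);return (c+d*(z-c[2])/d[2])[:2]
def proj(n,X):
    p=camera_params(n);return cv2.projectPoints(np.array([X],float),p["rvec"],p["tvec"],p["K"],None)[0][0,0]
E
python3 - <<'E'
from h import *
for n,(x0,y0,x1,y1) in (("top",(310,165,410,265)),("side",(285,235,380,305))):
    im=cv2.imread(f"pics/{n}0.png");hsv=cv2.cvtColor(im,cv2.COLOR_BGR2HSV)
    m=((hsv[...,0]>10)&(hsv[...,0]<30)&(hsv[...,1]>70)).astype(np.uint8)
    w=np.zeros_like(m);w[y0:y1,x0:x1]=m[y0:y1,x0:x1]
    w=cv2.dilate(w,np.ones((3,3)))
    k,l,s,c=cv2.connectedComponentsWithStats(w)
    for i in range(1,k):
        if s[i,4]>20: print(n,s[i],c[i].round(1),ray(n,c[i],42).round(1))
print("knob top", ray("top",(240+329/4,130+385/4),108), "side", ray("side",(260+240/4.5,190+178/4.5),108))
E
```

```text
top [360 164  51  22 667] [391.7 171.4] [ 665.7 -153.4]
top [337 179  10  10  79] [341.2 183.4] [629.1 -17.5]
top [383 198  10  10  81] [387.3 202.5] [ 580.2 -142.7]
top [390 219  21  47 577] [403.1 248. ] [ 458.5 -186.4]
top [364 244  10  10  85] [368.4 248.5] [454.9 -94.1]
top [309 254  25  12 195] [318.3 261. ] [417.9  38.6]
side [284 234  13  27 227] [288.3 244. ] [429.8  61.9]
side [353 251   8   5  37] [356.6 253.1] [626.2 -13. ]
side [298 273   9   6  48] [302.1 275.4] [452.7 -91. ]
side [373 274   8  32 181] [377.4 292.3] [ 645.9 -191.4]
side [345 280   9   6  48] [349.1 282.4] [ 578.1 -140. ]
side [284 298  24   8 109] [294.1 302.8] [ 417.4 -199.2]
knob top [502.76433545  30.217227  ] side [502.99984863  33.82455575]
```

Averaging the two views gives a dial centre of about (540.7, -53.9) and a fixture yaw of about -21°. The start knob is near (502, 33), and the holes are h1 (453.8,-92.6), h2 (579.2,-141.4) and h3 (627.6,-15.2). I'll take the gripper over the knob with the jaws tangential, at world yaw 23.8°.

Request:
arm_command(increments=[[[-3,3.5,0],0],[[-3,3.5,0],0],[[-3,3.5,0],0],[[-3,3.5,0],0],[[-3,3.5,0],0],[[-3,3.5,0],0],[[-3,3.5,0],0],[[-3,3.5,0],0],[[-3,3.5,0],0],[[-3,3.5,0],0],[[-3,3.5,0],0],[[0,0,1],7.9],[[0,0,1],7.9],[[0,0,1],7.9],[[0,0,1],7.9],[[0,0,1],7.9],[[0,0,0],0]], gripper=1)

```text
t: 1.8
ee_pos: [481.5, 70.9, 167.0]
orientation: [3.079, 0.612, -0.005]
ft_force: [0.2, 0.1, 0.4]
width: 88.1
```

```bash
cat >> h.py <<'E'
C=np.array([540.7,-53.9]);A0=113.8
from scipy.spatial.transform import Rotation as Ro
def to(xy,z,yaw=None):
    o=get_obs();R=Ro.from_rotvec(o["orientation"]).as_matrix()
    y=np.degrees(np.arctan2(R[1,0],R[0,0]))
    d=np.array([*xy,z])-o["ee_pos"]
    print("t",round(o["t"],2),"pos",o["ee_pos"].round(1),"yaw",y.round(1),"tilt",R[:,2].round(3),"F",o["ft_force"].round(1),"w",round(o["width"],1))
    v=o["ee_pos"][:2]-C
    print("rel centre: r",np.hypot(*v).round(1),"index deg",((np.degrees(np.arctan2(v[1],v[0]))-A0+90)%360-90).round(2))
    print("tool shift cm",(R.T@d/10).round(2),"turn", None if yaw is None else round(y-yaw,1))
E
python3 -c "
from h import *
to((502.3,33),79,23.8)"
```

```text
t 1.8 pos [481.5  70.9 167. ] yaw 22.5 tilt [-0.003 -0.003 -1.   ] F [0.2 0.1 0.4] w 88.1
rel centre: r 138.1 index deg 1.58
tool shift cm [0.51 4.28 8.81] turn -1.3
```

Request:
arm_command(increments=[[[0.25,2.15,0],-1.3],[[0.25,2.15,0],0],[[0,0,1],0],[[0,0,1],0],[[0,0,1],0],[[0,0,1],0],[[0,0,0],0]])

```text
t: 2.5
ee_pos: [501.4, 34.1, 124.1]
orientation: [3.067, 0.677, -0.01]
ft_force: [-0.6, 0.1, -0.4]
width: 88.0
```

```bash
python3 -c "
from h import *
to((502.3,33),79,23.8)
for n,(x0,y0,x1,y1) in (('top',(280,180,380,255)),('side',(260,180,360,255))):
    im=get_image(n)[y0:y1,x0:x1,::-1]; cv2.imwrite(f'pics/{n}1.png',cv2.resize(im,None,fx=6,fy=6,interpolation=cv2.INTER_CUBIC))
"
```

```text
t 2.5 pos [501.4  34.1 124.1] yaw 24.9 tilt [-0.006 -0.002 -1.   ] F [-0.6  0.1 -0.4] w 88.0
rel centre: r 96.3 index deg 0.25
tool shift cm [0.06 0.13 4.51] turn 1.1
```

View pics/side1.png

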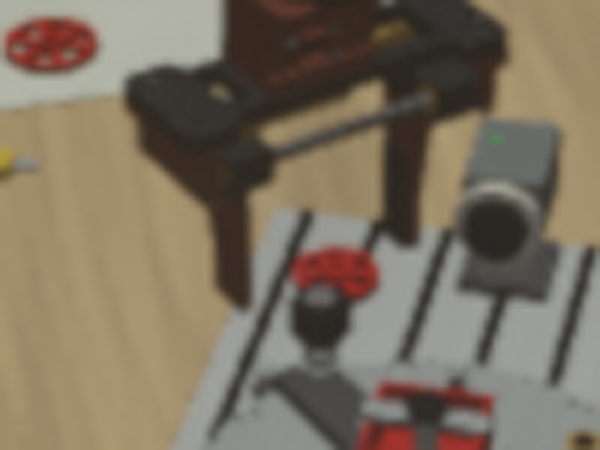

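View pics/top1.png

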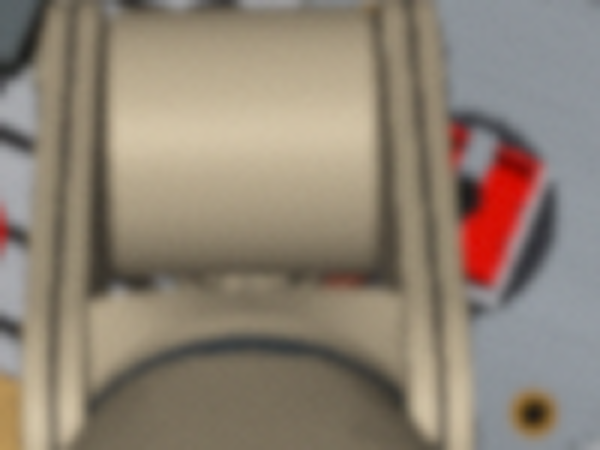

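The side view shows the fingers straddling the knob (zoom pixel (320,320)) symmetrically. The top view is blocked by the arm. Next I lower the gripper and grip.

Request:
arm_command(increments=[[[0.03,0.07,1.2],1.0],[[0.03,0.06,1.2],0],[[0,0,1.2],0],[[0,0,0.8],0],[[0,0,0],0]])

```text
t: 3.1
ee_pos: [503.7, 33.3, 77.8]
orientation: [3.072, 0.649, -0.005]
ft_force: [0.6, 0.9, 0.3]
width: 88.0
```

```bash
python3 -c "
from h import *
to((502.3,33),79,23.8)"
```

```text
t 3.1 pos [503.7  33.3  77.8] yaw 23.8 tilt [-0.003 -0.002 -1.   ] F [0.6 0.9 0.3] w 88.0
rel centre: r 94.7 index deg -0.82
tool shift cm [-0.14 -0.03 -0.12] turn 0.0
```

Request:
arm_command(increments=[[[-0.1,0,-0.2],0],[[0,0,0],0],[[0,0,0],0],[[0,0,0],0],[[0,0,0],0],[[0,0,0],0],[[0,0,0],0]], gripper=0)

```text
t: 3.8
ee_pos: [503.6, 32.8, 81.0]
orientation: [3.072, 0.649, -0.002]
ft_force: [-0.6, 0.5, 0.3]
width: 35.0
```

```bash
python3 -c "
from h import *
to((502.3,33),92,23.8)"
```

```text
t 3.8 pos [503.6  32.8  81. ] yaw 23.8 tilt [-0.001 -0.002 -1.   ] F [-0.6  0.5  0.3] w 35.0
rel centre: r 94.3 index deg -0.64
tool shift cm [-0.11 -0.07 -1.1 ] turn 0.0
```

Request:
arm_command(increments=[[[0,0,0],0],[[0,0,0],0],[[0,0,0],0]])

```text
t: 4.1
ee_pos: [503.3, 32.8, 81.0]
orientation: [3.072, 0.649, -0.003]
ft_force: [-0.3, 0.6, 1.2]
width: 29.4
```

```bash
python3 -c "
from h import *
to((502.3,33),92,23.8)"
```

```text
t 4.1 pos [503.3  32.8  81. ] yaw 23.8 tilt [-0.001 -0.002 -1.   ] F [-0.3  0.6  1.2] w 29.4
rel centre: r 94.4 index deg -0.45
tool shift cm [-0.08 -0.06 -1.1 ] turn 0.0
```

Gripped at width 29.4 mm, with the pin home at TCP z ≈ 81. Now I pull the plunger back.

Request:
arm_command(increments=[[[0,0,-0.3],0],[[0,0,-0.3],0],[[0,0,-0.3],0],[[0,0,-0.25],0],[[0,0,0],0]])

```text
t: 4.6
ee_pos: [501.7, 32.2, 90.8]
orientation: [3.072, 0.649, -0.009]
ft_force: [2.6, -1.3, -11.5]
width: 29.6
```

```bash
python3 -c "
from h import *
to((502.3,33),92,23.8)"
```

```text
t 4.6 pos [501.7  32.2  90.8] yaw 23.9 tilt [-0.005 -0.003 -1.   ] F [  2.6  -1.3 -11.5] w 29.6
rel centre: r 94.6 index deg 0.59
tool shift cm [ 0.09 -0.05 -0.12] turn 0.1
```

Request:
arm_command(increments=[[[0,0,-0.05],0],[[-1.49,0.12,0],0],[[-1.45,0.35,0],0],[[-1.38,0.57,0],0],[[-1.27,0.78,0],0],[[-1.13,0.97,0],0],[[-0.97,1.13,0],0],[[-0.78,1.27,0],0],[[-0.57,1.38,0],0],[[-0.3,1.2,0],0],[[0,0,0],0]])

```text
t: 5.7
ee_pos: [449.7, -85.3, 93.4]
orientation: [3.069, 0.641, 0.028]
ft_force: [8.9, 1.7, -19.9]
width: 29.3
```

```bash
python3 -c "
from h import *
to((453.8,-92.6),91,23.8)"
```

```text
t 5.7 pos [449.7 -85.3  93.4] yaw 23.6 tilt [ 0.019 -0.002 -1.   ] F [  8.9   1.7 -19.9] w 29.3
rel centre: r 96.3 index deg 85.22
tool shift cm [0.08 0.83 0.25] turn -0.2
```

Request:
arm_command(increments=[[[0.1,0.4,0.2],0],[[0,0.4,0],0],[[0,0,0],0],[[0,0,0],0]])

```text
t: 6.1
ee_pos: [453.1, -93.9, 92.0]
orientation: [3.073, 0.633, 0.034]
ft_force: [6.0, 4.8, -13.1]
width: 29.6
```

```bash
python3 -c "
from h import *
to((453.8,-92.6),91,23.8)"
```

```text
t 6.1 pos [453.1 -93.9  92. ] yaw 23.3 tilt [ 0.022  0.    -1.   ] F [  6.    4.8 -13.1] w 29.6
rel centre: r 96.3 index deg 90.72
tool shift cm [ 0.12 -0.09  0.1 ] turn -0.5
```

Request:
arm_command(increments=[[[0.1,-0.08,0.2],0],[[0,0,0.3],0],[[0,0,0.3],0],[[0,0,0],0]])

```text
t: 6.5
ee_pos: [452.9, -93.4, 84.5]
orientation: [3.074, 0.629, 0.037]
ft_force: [5.3, 2.9, -9.8]
width: 29.4
```

```bash
python3 -c "
from h import *
to((453.8,-92.6),81,23.8)"
```

```text
t 6.5 pos [452.9 -93.4  84.5] yaw 23.1 tilt [ 0.024  0.001 -1.   ] F [ 5.3  2.9 -9.8] w 29.4
rel centre: r 96.2 index deg 90.44
tool shift cm [ 0.1  -0.04  0.35] turn -0.7
```

The force is still the spring's pull at 84.5 mm, below dial level, so the pin is in the hole. I'll continue down to home.

Request:
arm_command(increments=[[[0,0,0.2],0],[[0,0,0.15],0],[[0,0,0.1],0],[[0,0,0],0]])

```text
t: 6.9
ee_pos: [453.2, -93.8, 81.3]
orientation: [3.075, 0.628, 0.041]
ft_force: [4.3, 2.8, -8.8]
width: 29.4
```

```bash
python3 -c "
from h import *
to((453.8,-92.6),81,23.8)"
```

```text
t 6.9 pos [453.2 -93.8  81.3] yaw 23.1 tilt [ 0.026  0.002 -1.   ] F [ 4.3  2.8 -8.8] w 29.4
rel centre: r 96.2 index deg 90.71
tool shift cm [ 0.1  -0.09  0.04] turn -0.7
```

Request:
arm_command(increments=[[[0,0,0.15],0],[[0,0,0.1],0],[[0,0,0],0],[[0,0,0],0]])

```text
t: 7.3
ee_pos: [453.8, -94.6, 81.1]
orientation: [3.073, 0.627, 0.045]
ft_force: [3.8, 2.5, -8.9]
width: 29.1
```

```bash
python3 -c "
from h import *
to((453.8,-92.6),81,23.8)"
```

```text
t 7.3 pos [453.8 -94.6  81.1] yaw 23.1 tilt [ 0.029  0.001 -1.   ] F [ 3.8  2.5 -8.9] w 29.1
rel centre: r 95.9 index deg 91.28
tool shift cm [ 0.07 -0.18  0.01] turn -0.7
```

Request:
arm_command(increments=[[[0,0,0.2],0],[[0,0,0.2],0]])

```text
t: 7.5
ee_pos: [455.0, -94.9, 80.1]
orientation: [3.072, 0.627, 0.048]
ft_force: [-10.3, 3.2, 42.9]
width: 29.7
```

```bash
python3 -c "
from h import *
to((453.8,-92.6),81,23.8)"
```

```text
t 7.5 pos [455.  -94.9  80.1] yaw 23.1 tilt [ 0.031  0.001 -1.   ] F [-10.3   3.2  42.9] w 29.7
rel centre: r 95.0 index deg 91.77
tool shift cm [-0.01 -0.26 -0.1 ] turn -0.7
```

The reaction is now +43 N, so the pin is bottomed. I'll ease off slightly and dwell.

Request:
arm_command(increments=[[[0,-0.05,-0.05],0],[[0,0,0],0],[[0,0,0],0],[[0,0,0],0],[[0,0,0],0]])

```text
t: 8.0
ee_pos: [454.3, -94.5, 80.7]
orientation: [3.073, 0.627, 0.048]
ft_force: [0.2, 1.8, 1.2]
width: 29.6
```

```bash
python3 -c "
from h import *
to((453.8,-92.6),81,23.8)"
```

```text
t 8.0 pos [454.3 -94.5  80.7] yaw 23.1 tilt [ 0.031  0.001 -1.   ] F [0.2 1.8 1.2] w 29.6
rel centre: r 95.4 index deg 91.38
tool shift cm [ 0.03 -0.2  -0.03] turn -0.7
```

Request:
arm_command(increments=[[[0,0,0],0],[[0,0,0],0],[[0,0,0],0],[[0,0,0],0],[[0,0,0],0],[[0,0,0],0]])

```text
t: 8.6
ee_pos: [454.3, -94.5, 80.7]
orientation: [3.073, 0.627, 0.047]
ft_force: [1.3, 1.4, -1.2]
width: 29.3
```

```bash
python3 -c "
from h import *
to((453.8,-92.6),81,23.8)
for n,(x0,y0,x1,y1) in (('side',(240,180,390,310)),):
    im=get_image(n)[y0:y1,x0:x1,::-1]; cv2.imwrite(f'pics/{n}2.png',cv2.resize(im,None,fx=4.5,fy=4.5,interpolation=cv2.INTER_CUBIC))
"
```

```text
t 8.6 pos [454.3 -94.5  80.7] yaw 23.1 tilt [ 0.03   0.001 -1.   ] F [ 1.3  1.4 -1.2] w 29.3
rel centre: r 95.5 index deg 91.37
tool shift cm [ 0.03 -0.19 -0.03] turn -0.7
```

View pics/side2.png

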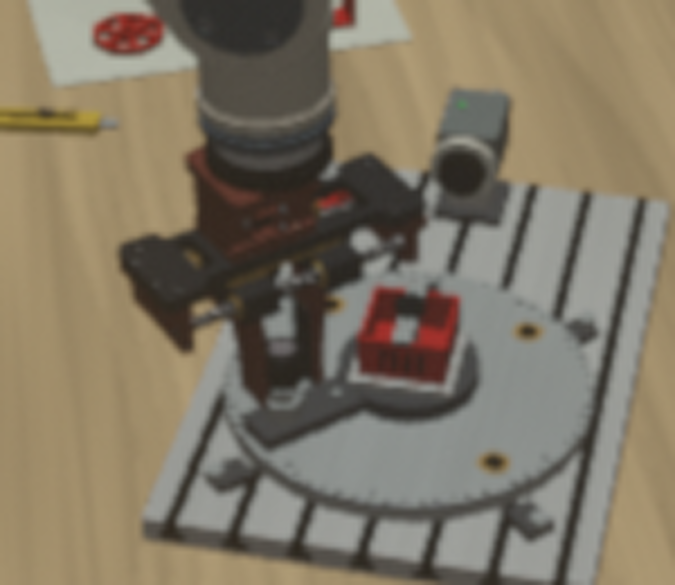

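The side view shows the arm at hole 1 (bottom left of the dial, about (285,395) in the zoom), with the pin body down on the arm and the box square. Pin home force is about 0 and the dwell was over 1 s. Next I lift and swing to hole 2.

Request:
arm_command(increments=[[[0,0,-0.3],0],[[0,0,-0.3],0],[[0,0,-0.3],0],[[0,0,-0.25],0],[[0,0,0],0]])

```text
t: 9.15
ee_pos: [454.1, -94.4, 91.7]
orientation: [3.073, 0.627, 0.047]
ft_force: [4.2, 1.0, -13.4]
width: 29.4
```

```bash
python3 -c "
from h import *
to((453.8,-92.6),92,23.8)"
```

```text
t 9.15 pos [454.1 -94.4  91.7] yaw 23.1 tilt [ 0.031  0.001 -1.   ] F [  4.2   1.  -13.4] w 29.4
rel centre: r 95.6 index deg 91.28
tool shift cm [ 0.04 -0.18 -0.03] turn -0.7
```

Request:
arm_command(increments=[[[0.14,1.48,0],0],[[0.37,1.44,0],0],[[0.59,1.37,0],0],[[0.8,1.26,0],0],[[0.99,1.12,0],0],[[1.14,0.96,0],0],[[1.28,0.77,0],0],[[1.38,0.55,0],0],[[1.3,0.3,0],0],[[0,0,0],0]])

```text
t: 10.15
ee_pos: [537.5, -149.4, 87.9]
orientation: [-3.063, -0.633, 0.045]
ft_force: [8.3, 2.7, 0.2]
width: 29.3
```

```bash
python3 -c "
from h import *
to((579.2,-141.4),92,23.8)"
```

```text
t 10.15 pos [ 537.5 -149.4   87.9] yaw 23.4 tilt [-0.031  0.008 -0.999] F [8.3 2.7 0.2] w 29.3
rel centre: r 95.6 index deg 154.28
tool shift cm [ 4.13  0.91 -0.53] turn -0.4
```

Request:
arm_command(increments=[[[0.4,0.15,-0.35],0],[[1.2,0.42,-0.1],0],[[1.2,0.22,-0.05],0],[[0.9,0.1,-0.05],0],[[0,0,0],0]])

```text
t: 10.65
ee_pos: [574.9, -142.6, 89.5]
orientation: [-3.061, -0.632, 0.055]
ft_force: [1.1, -0.6, -12.1]
width: 29.5
```

```bash
python3 -c "
from h import *
to((579.2,-141.4),92,23.8)"
```

```text
t 10.65 pos [ 574.9 -142.6   89.5] yaw 23.3 tilt [-0.038  0.009 -0.999] F [  1.1  -0.6 -12.1] w 29.5
rel centre: r 95.1 index deg 177.31
tool shift cm [ 0.43  0.05 -0.27] turn -0.5
```

```bash
sed -i 's/^C=np.*/C=np.array([541.2,-54.6]);A0=113.8/' h.py; cat >> h.py <<'E'
def k(xy=None):
    o=get_obs();R=Ro.from_rotvec(o["orientation"]).as_matrix()
    g=o["ee_pos"]-19*R[:,2];v=g[:2]-C
    print("t",round(o["t"],2),"knob",g.round(1),"tilt",R[:2,2].round(3),"yaw",np.degrees(np.arctan2(R[1,0],R[0,0])).round(1),"F",o["ft_force"].round(1),"w",round(o["width"],1))
    print("r",np.hypot(*v).round(1),"idx",((np.degrees(np.arctan2(v[1],v[0]))-A0+90)%360-90).round(2))
    if xy is not None: print("shift cm",(R.T@(np.array([*xy,g[2]])-g)/10).round(2))
E
```

Request:
arm_command(increments=[[[0.35,0.07,-0.05],0],[[0,0,0],0]])

```text
t: 10.85
ee_pos: [578.9, -140.9, 89.0]
orientation: [-3.059, -0.633, 0.056]
ft_force: [2.8, -1.0, -11.6]
width: 29.2
```

```bash
python3 -c "
from h import *
k((579.4,-142))"
```

```text
t 10.85 knob [ 579.6 -141.1  108. ] tilt [-0.039  0.009] yaw 23.4 F [  2.8  -1.  -11.6] w 29.2
r 94.6 idx 180.16
shift cm [-0.06  0.08 -0.  ]
```

Over hole 2, so I lower in steps.

Request:
arm_command(increments=[[[0,0.04,0.25],0],[[0,0,0.25],0],[[0,0,0.2],0],[[0,0,0],0]])

```text
t: 11.25
ee_pos: [578.9, -141.0, 82.1]
orientation: [-3.06, -0.633, 0.055]
ft_force: [-0.2, -0.2, -9.6]
width: 29.3
```

```bash
python3 -c "
from h import *
k((579.4,-142))"
```

```text
t 11.25 knob [ 579.7 -141.2  101.1] tilt [-0.038  0.009] yaw 23.4 F [-0.2 -0.2 -9.6] w 29.3
r 94.7 idx 180.16
shift cm [-0.06  0.07  0.  ]
```

Request:
arm_command(increments=[[[0,0,0.15],0],[[0,0,0.1],0],[[0,0,0],0]])

```text
t: 11.55
ee_pos: [579.4, -140.9, 81.1]
orientation: [-3.06, -0.632, 0.052]
ft_force: [-0.2, 1.0, -9.3]
width: 29.4
```

```bash
python3 -c "
from h import *
k((579.4,-142))"
```

```text
t 11.55 knob [ 580.1 -141.1  100.1] tilt [-0.036  0.009] yaw 23.4 F [-0.2  1.  -9.3] w 29.4
r 94.8 idx 180.43
shift cm [-0.1   0.06  0.  ]
```

Request:
arm_command(increments=[[[0,0,0.15],0],[[0,0,0.1],0],[[0,0,0.1],0]])

```text
t: 11.85
ee_pos: [580.2, -140.7, 80.8]
orientation: [-3.06, -0.633, 0.049]
ft_force: [-4.7, 0.9, 5.2]
width: 29.5
```

```bash
python3 -c "
from h import *
k((579.4,-142))"
```

```text
t 11.85 knob [ 580.8 -140.9   99.8] tilt [-0.034  0.009] yaw 23.4 F [-4.7  0.9  5.2] w 29.5
r 95.0 idx 180.86
shift cm [-0.17  0.05  0.  ]
```

The pin is bottomed at hole 2 (force +5 N, knob at 99.8, the same as at hole 1). I dwell here for about a second.

Request:
arm_command(increments=[[[0,0,0],0],[[0,0,0],0],[[0,0,0],0],[[0,0,0],0],[[0,0,0],0],[[0,0,0],0],[[0,0,0],0],[[0,0,0],0],[[0,0,0],0],[[0,0,0],0],[[0,0,0],0]])

```text
t: 12.95
ee_pos: [580.0, -140.7, 80.9]
orientation: [-3.06, -0.633, 0.05]
ft_force: [-1.4, 0.5, -0.4]
width: 29.6
```

```bash
python3 -c "
from h import *
k((579.4,-142))
for n,(x0,y0,x1,y1) in (('side',(240,180,390,310)),):
    im=get_image(n)[y0:y1,x0:x1,::-1]; cv2.imwrite(f'pics/{n}3.png',cv2.resize(im,None,fx=4.5,fy=4.5,interpolation=cv2.INTER_CUBIC))
"
```

```text
t 12.95 knob [ 580.7 -140.9   99.9] tilt [-0.034  0.009] yaw 23.4 F [-1.4  0.5 -0.4] w 29.6
r 94.9 idx 180.79
shift cm [-0.16  0.05  0.  ]
```

View pics/side3.png

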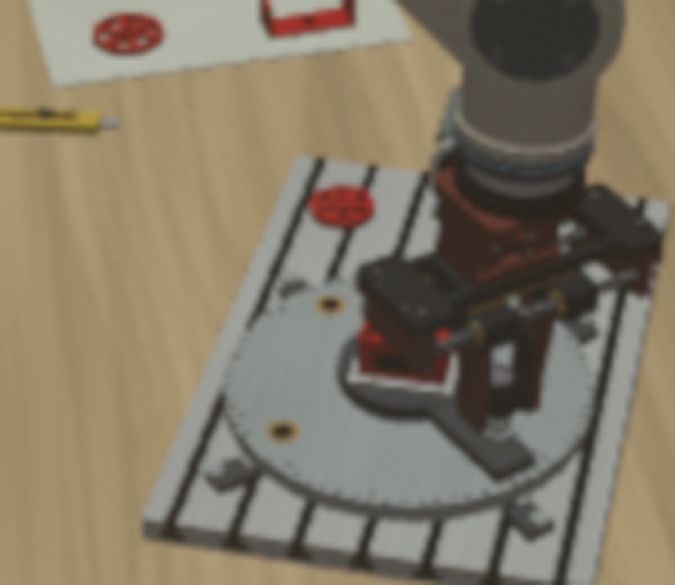

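The side view shows the arm at hole 2 (bottom right, about (500,440) in the zoom) with the box square. Next comes the lift and the third quarter turn.

Request:
arm_command(increments=[[[0,0,-0.3],0],[[0,0,-0.3],0],[[0,0,-0.3],0],[[0,0,-0.25],0],[[0,0,0],0]])

```text
t: 13.5
ee_pos: [579.8, -140.6, 90.3]
orientation: [-3.059, -0.632, 0.052]
ft_force: [1.9, -0.0, -12.4]
width: 29.4
```

```bash
python3 -c "
from h import *
k()"
```

```text
t 13.5 knob [ 580.5 -140.8  109.3] tilt [-0.036  0.01 ] yaw 23.4 F [  1.9  -0.  -12.4] w 29.4
r 94.7 idx 180.7
```

Request:
arm_command(increments=[[[1.48,-0.14,-0.04],0],[[1.44,-0.37,-0.04],0],[[1.37,-0.59,-0.03],0],[[1.26,-0.8,-0.02],0],[[1.12,-0.99,0],0],[[0,0,0],0]])

```text
t: 14.1
ee_pos: [631.3, -81.9, 88.6]
orientation: [-3.057, -0.633, 0.063]
ft_force: [-1.4, 2.4, -6.8]
width: 29.1
```

```bash
python3 -c "
from h import *
k((627.6,-15.2))"
```

```text
t 14.1 knob [632.2 -82.1 107.6] tilt [-0.043  0.011] yaw 23.4 F [-1.4  2.4 -6.8] w 29.1
r 95.0 idx 229.36
shift cm [ 2.24 -6.32  0.09]
```

Request:
arm_command(increments=[[[0,0,-0.25],0],[[0.85,-1.15,-0.02],0],[[0.69,-1.32,0],0],[[0.47,-1.42,0],0],[[0.23,-1.31,0.02],0],[[0.05,-0.6,0],0],[[0,0,0],0]])

```text
t: 14.8
ee_pos: [626.5, -13.9, 90.7]
orientation: [-3.057, -0.636, 0.07]
ft_force: [-2.1, -2.7, -12.2]
width: 29.6
```

```bash
python3 -c "
from h import *
k((628.4,-15.5))"
```

```text
t 14.8 knob [627.4 -14.1 109.6] tilt [-0.048  0.009] yaw 23.5 F [ -2.1  -2.7 -12.2] w 29.6
r 95.3 idx -88.63
shift cm [ 0.03  0.17 -0.01]
```

Request:
arm_command(increments=[[[0,0.12,0.1],0],[[0,0,0.25],0],[[0,0,0.25],0],[[0,0,0.2],0],[[0,0,0],0]])

```text
t: 15.3
ee_pos: [627.2, -15.4, 82.8]
orientation: [-3.057, -0.633, 0.067]
ft_force: [-4.1, 0.2, -9.2]
width: 29.1
```

```bash
python3 -c "
from h import *
k((628.4,-15.5))"
```

```text
t 15.3 knob [628.1 -15.6 101.8] tilt [-0.046  0.01 ] yaw 23.4 F [-4.1  0.2 -9.2] w 29.1
r 95.2 idx -89.6
shift cm [ 0.03  0.01 -0.  ]
```

In the hole (101.8, with spring force only). I lower the remaining distance.

Request:
arm_command(increments=[[[0,0,0.15],0],[[0,0,0.15],0],[[0,0,0.1],0],[[0,0,0.1],0]])

```text
t: 15.7
ee_pos: [627.8, -16.5, 80.9]
orientation: [-3.058, -0.633, 0.066]
ft_force: [-6.0, -2.0, -2.6]
width: 29.2
```

```bash
python3 -c "
from h import *
k((628.4,-15.5))"
```

```text
t 15.7 knob [628.7 -16.7  99.9] tilt [-0.045  0.009] yaw 23.4 F [-6.  -2.  -2.6] w 29.2
r 95.4 idx 269.63
shift cm [ 0.02 -0.12  0.  ]
```

Request:
arm_command(increments=[[[0,0,0.1],0],[[0,0,0.05],0],[[0,0,0],0],[[0,0,0],0]])

```text
t: 16.1
ee_pos: [627.9, -17.0, 81.2]
orientation: [-3.058, -0.633, 0.065]
ft_force: [-3.6, -0.2, -8.6]
width: 29.3
```

```bash
python3 -c "
from h import *
k((628.4,-15.5))"
```

```text
t 16.1 knob [628.8 -17.2 100.2] tilt [-0.044  0.009] yaw 23.4 F [-3.6 -0.2 -8.6] w 29.3
r 95.2 idx 269.34
shift cm [ 0.03 -0.17  0.  ]
```

Request:
arm_command(increments=[[[0,0,0],0],[[0,0,0],0],[[0,0,0],0],[[0,0,0],0],[[0,0,0],0],[[0,0,0],0],[[0,0,0],0],[[0,0,0],0],[[0,0,0],0],[[0,0,0],0]])

```text
t: 17.1
ee_pos: [627.9, -17.0, 81.1]
orientation: [-3.058, -0.633, 0.065]
ft_force: [-3.4, -0.7, -8.8]
width: 29.6
```

```bash
python3 -c "
from h import *
k((628.4,-15.5))
for n,(x0,y0,x1,y1) in (('side',(240,180,390,310)),):
    im=get_image(n)[y0:y1,x0:x1,::-1]; cv2.imwrite(f'pics/{n}4.png',cv2.resize(im,None,fx=4.5,fy=4.5,interpolation=cv2.INTER_CUBIC))
"
```

```text
t 17.1 knob [628.8 -17.2 100. ] tilt [-0.045  0.009] yaw 23.4 F [-3.4 -0.7 -8.8] w 29.6
r 95.2 idx 269.35
shift cm [ 0.03 -0.17  0.  ]
```

View pics/side4.png

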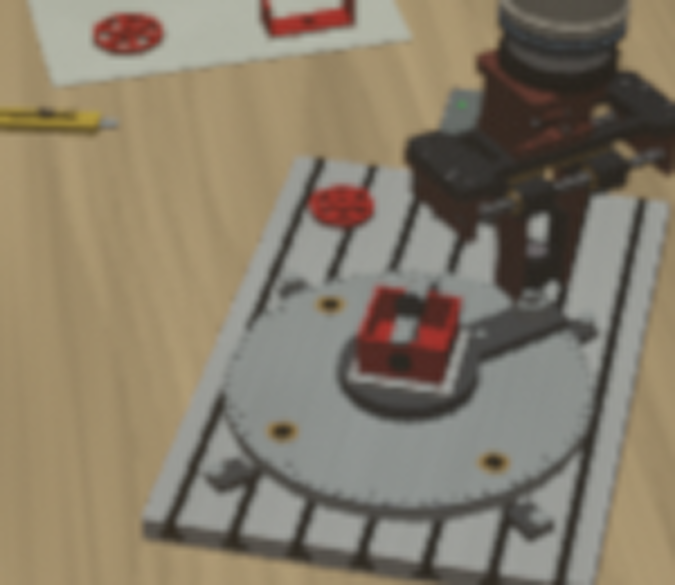

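The arm is over hole 3 (about (530,305) in the zoom). The gripper still carries the spring (-8.8 N), so the pin may not be fully home. I'll press until it bottoms and dwell again.

Request:
arm_command(increments=[[[0,0,0.15],0],[[0,0,0.15],0],[[0,0,0.1],0]])

```text
t: 17.45
ee_pos: [628.1, -17.1, 80.9]
orientation: [-3.059, -0.633, 0.065]
ft_force: [-7.3, -1.4, -1.4]
width: 29.6
```

```bash
python3 -c "
from h import *
k((628.4,-15.5))"
```

```text
t 17.45 knob [629.  -17.3  99.9] tilt [-0.044  0.009] yaw 23.4 F [-7.3 -1.4 -1.4] w 29.6
r 95.4 idx 269.22
shift cm [ 0.02 -0.19  0.  ]
```

Request:
arm_command(increments=[[[0,0,0.1],0],[[0,0,0.1],0],[[0,0,0.1],0]])

```text
t: 17.75
ee_pos: [628.1, -17.1, 80.8]
orientation: [-3.059, -0.633, 0.064]
ft_force: [-7.2, -0.5, -0.5]
width: 29.5
```

```bash
python3 -c "
from h import *
k((628.4,-15.5))"
```

```text
t 17.75 knob [628.9 -17.3  99.8] tilt [-0.044  0.008] yaw 23.4 F [-7.2 -0.5 -0.5] w 29.5
r 95.3 idx 269.25
shift cm [ 0.02 -0.18  0.  ]
```

Request:
arm_command(increments=[[[0,0,0],0],[[0,0,0],0],[[0,0,0],0],[[0,0,0],0],[[0,0,0],0],[[0,0,0],0],[[0,0,0],0],[[0,0,0],0],[[0,0,0],0],[[0,0,0],0]])

```text
t: 18.75
ee_pos: [628.0, -17.1, 81.0]
orientation: [-3.059, -0.633, 0.065]
ft_force: [-3.4, -0.0, -7.8]
width: 29.3
```

```bash
python3 -c "
from h import *
k((628.4,-15.5))"
```

```text
t 18.75 knob [628.8 -17.2 100. ] tilt [-0.044  0.009] yaw 23.4 F [-3.4 -0.  -7.8] w 29.3
r 95.2 idx 269.3
shift cm [ 0.03 -0.18  0.  ]
```

Repeated presses don't go lower than 80.8 and the spring is carried by the hole, so the pin is home and has dwelt over 1 s. For the final pull I lift until the force rises above the 13 N spring, which shows it is on the stop.

Request:
arm_command(increments=[[[0,0,-0.3],0],[[0,0,-0.3],0],[[0,0,-0.3],0],[[0,0,-0.25],0],[[0,0,0],0],[[0,0,0],0]])

```text
t: 19.35
ee_pos: [628.0, -17.2, 92.1]
orientation: [-3.058, -0.633, 0.066]
ft_force: [-4.4, 0.1, -12.7]
width: 29.3
```

```bash
python3 -c "
from h import *
k((628.4,-15.5))"
```

```text
t 19.35 knob [628.8 -17.3 111. ] tilt [-0.045  0.009] yaw 23.4 F [ -4.4   0.1 -12.7] w 29.3
r 95.2 idx 269.24
shift cm [ 0.04 -0.18  0.  ]
```

Request:
arm_command(increments=[[[0,0.0,-0.08],0],[[0,0,-0.05],0],[[0,0,0],0],[[0,0,0],0]])

```text
t: 19.75
ee_pos: [627.9, -17.2, 92.9]
orientation: [-3.058, -0.633, 0.066]
ft_force: [-2.5, -0.6, -12.6]
width: 29.3
```

```bash
python3 -c "
from h import *
k((628.4,-15.5))"
```

```text
t 19.75 knob [628.8 -17.3 111.9] tilt [-0.045  0.009] yaw 23.4 F [ -2.5  -0.6 -12.6] w 29.3
r 95.2 idx 269.26
shift cm [ 0.04 -0.18  0.  ]
```

Request:
arm_command(increments=[[[0,0.0,-0.08],0],[[0,0,-0.06],0],[[0,0,0],0]])

```text
t: 20.05
ee_pos: [627.9, -17.1, 93.1]
orientation: [-3.058, -0.633, 0.067]
ft_force: [-2.2, -1.8, -13.2]
width: 29.3
```

```bash
python3 -c "
from h import *
k((628.4,-15.5))"
```

```text
t 20.05 knob [628.8 -17.3 112. ] tilt [-0.046  0.009] yaw 23.4 F [ -2.2  -1.8 -13.2] w 29.3
r 95.2 idx 269.28
shift cm [ 0.04 -0.18  0.  ]
```

It no longer rises (1.4 mm commanded, 0.2 mm moved), so it is on the stop. I'll check that it holds steady and take a final picture.

Request:
arm_command(increments=[[[0,0,0],0],[[0,0,0],0],[[0,0,0],0],[[0,0,0],0],[[0,0,0],0],[[0,0,0],0],[[0,0,0],0],[[0,0,0],0]])

```text
t: 20.85
ee_pos: [627.8, -17.1, 93.1]
orientation: [-3.058, -0.633, 0.067]
ft_force: [-2.2, -1.7, -16.6]
width: 29.1
```

```bash
python3 -c "
from h import *
k((628.4,-15.5))
cv2.imwrite('pics/side5.png',get_image('side')[:,:,::-1])
im=cv2.imread('pics/side5.png')[180:310,240:390]; cv2.imwrite('pics/side5z.png',cv2.resize(im,None,fx=4.5,fy=4.5,interpolation=cv2.INTER_CUBIC))
"
```

```text
t 20.85 knob [628.7 -17.3 112.1] tilt [-0.046  0.009] yaw 23.4 F [ -2.2  -1.7 -16.6] w 29.1
r 95.1 idx 269.28
shift cm [ 0.04 -0.18  0.  ]
```

View pics/side5z.png

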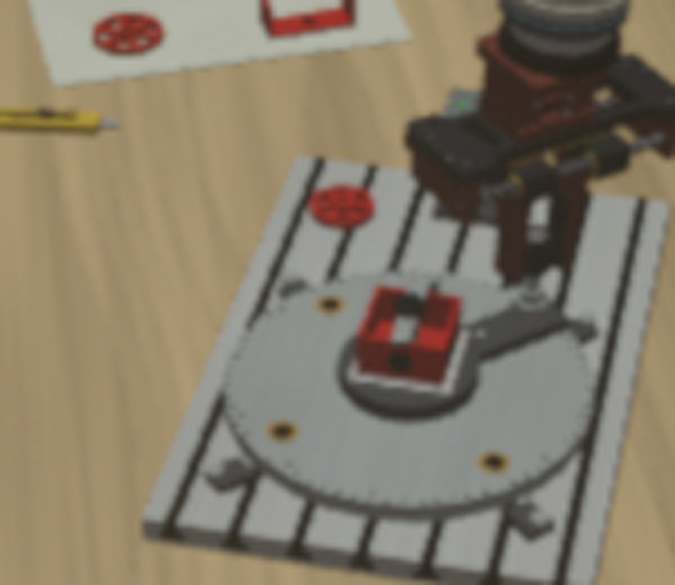

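The knob is raised and held over hole 3 (about (535,300) in the zoom), the print is square, and wheel_b is where it was. Handing in.

```bash
python3 -c "
from h import *
print(close_job())"
```

```text
the job is handed in; nothing more can be done
None
```

I turned the print counter-clockwise through holes 1, 2 and 3, letting the pin drop home at each one and leaving it there for about a second. At hole 3 I pulled the plunger back to its stop, and I handed the job in at about 21 s (limit 61 s) while still holding the knob.

**Last checks before handing in:**
- **Plunger and grip:** The knob had risen about 12 mm, with a 13–17 N pull and a grip width of 29 mm. It did not creep over 0.8 s.
- **Arm angle:** I estimate 269.3° against the 270° wanted, within the 4° allowed. The side view showed the print square to the camera.
- **Loose things:** Wheel_b and the other things in the last side crop looked unmoved. I did not measure any positions, and the screwdriver, caliper and screw pot were outside that crop.

**Checks that disagreed or were not clean:**
- **First dwell at hole 3:** The gripper was still carrying about 8.8 N of the spring, so I pressed the pin down until it bottomed and dwelt again. By the end of that second dwell the force had drifted back to -7.8 N, with the knob about 0.1–0.3 mm above its lowest point.
- **Hole 1:** The pin was briefly pressed down with 43 N at the fingers before I eased off.
- **Swing to hole 2:** The nose rode on the dial for part of the way.
- **Camera views:** The two cameras differed by about 3–4 mm on the hole positions, so I averaged them.
- **Gripper tilt:** The gripper leaned by up to about 2.6° along the way.

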